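# Move the charged battery from the charger to the work lamp

## Robot

A 6-joint arm with a two-finger parallel gripper is mounted at the origin on the work surface. World frame = base frame: x ahead of the robot, y to its left, z up, the work surface at z = 0. Lengths are in m, angles in rad, forces in N, time in s.
With the tool pointing down it reaches from about 0.375 to 0.9 m from the base axis. Payload 3.1 kg.
Tool frame: the origin (TCP) lies midway between the tips of the shut fingers; the grasp point (between the pads) lies 19 mm behind it; x points along the fingers, z is the direction in which the jaws open and shut, and the axes are right-handed (so a half turn about x gives the same grasp; the last joint's range is limited). The gripper opens to 85 mm and grips with 20 to 120 N. Pads are 22 mm wide; open, the fingers measure 114 mm over their backs; the gripper's body (76 mm by 85 mm) begins 54 mm behind the grasp point. The pads swing forward as they close: fully open they stand 13 mm farther back than shut.
Start: joints at [-1.472, 0.527, 1.433, -0, 1.181, -0.178], TCP at [0.171, -0.601, 0.231] pointing down, gripper open.
Joint ranges: [-3.08, 3.08], [-0.75, 2.2], [0.22, 2.44], [-1.43, 4.57], [0, 2.65], [-2.85, 2.85]. Speed limits (rad/s): [2.79, 2.79, 3.14, 3.14, 3.14, 3.14].

## Interface

Orientations are given as a unit quaternion [x, y, z, w].
In Python, from station import status, snapshot, camera_params, ticket gives the robot as it stands.
- The arm moves only by the tool arm_command, never from a script. Its argument "series" is a list that holds one entry, the list of rows, each a list of 4 numbers: the shift along the tool's x, y, z in mm, then the turn about the tool's x in rad. A call has 1 to 10 rows; each row shifts and turns the commanded pose from where the row before left it, along the tool's axes as they then stand; what a row does not reach is not made up. A row lasts 1/10 s, in which the tool goes at most 50 mm and 8.59 degrees, less where a joint would pass 70% of its speed; a pose out of reach is approached as far as the arm can. A call is refused whole if a number of a shift passes 50 or a number of a turn 0.15, either way. A call with a gripper value outside its range is refused whole. "jaw" is the opening in per cent of the stroke, from 0 (shut) to 100 (fully open), set as the call begins (left out, the last holds). The fingers move at their own pace and stop on an object; "force" is the grip in N (left out, the last holds). Time passes only in rows, so rows that do not move let the fingers close. It gives the time, the measured TCP pose, the force and the opening at its end, in the units of the state.
- status.sense(): the state, without advancing time (a new reading comes with each control period).
- snapshot(name): name is "side" or "top"; returns the picture (480x640x3 uint8, red, green, blue); there is no depth.
- camera_params(name): a dict with "fovy" (degrees; the focal length in pixels is half the picture's height over the tangent of half this angle, whatever the lens; pixels are square), "cx", "cy" (the principal point, pixels), "extrinsics" (4x4, takes a point from camera to world coordinates). Camera axes: x right, y down, z forward; pixel columns grow to the right and rows downward; lengths in m; the calibration is good to about 2 mm. A picture is of the moment at which its call begins. camera_params takes no time and is no camera call.
- ticket.sign_off(): hands the job in, once; it reports no verdict.
The state is a dict: "t": time; "q": joint angles; "qd": joint speeds; "tau": joint torques, N m; "tcp_pos": TCP position; "tool_rot": TCP orientation; "force": force on the tool from outside, world axes, zero at the start; "ft_torque": the same for the moment, N m; "finger_gap": opening from 0.0 (shut) to 1.0 (fully open).
Only numpy, scipy, OpenCV 4.12 (cv2) and the standard library are available. Lean on these libraries where they do the work, as an engineer would, in place of code of your own. Each camera call takes 0.05 s, during which the arm holds its last target. There are 200 camera calls.

## Task

Press the green catch button of the charger so that the charged battery pack springs out, and take the pack off the charger's rail. Put it on the rail of the work lamp and slide it fully home until the lamp's catch clicks and holds it, then let go. Leave everything else on the bench where it is.

Things in the scene. Friction and masses are not known exactly. Their poses are not given: they have to be found in the camera images.
- pack: Charged battery pack: black block, green bands, 100 (x) x 46 (y) x 70 mm, 0.45 kg. Two slippery runners stick out at the bottom (64 mm wide overall, 8 mm high). Origin: centre of underside, z up, x to its nose, which leads when it slides in (copper contacts on top near the nose). Starts seated in the charger. Grip it across the 46 mm sides in its upper 40 mm, clear of the dock's lips.
- pack_nose (a point): Middle of the lower front edge of the charged pack, 50 mm ahead of the pack's origin along its x.
- charger: Charger, bolted down, holding the charged pack: grey dock with a green catch button, black power unit behind (x 115 to 175 mm, 54 mm high). Origin: on the bench under the middle of a seated pack; x = direction a pack slides IN, away from the robot; z up. Base 240 x 112 mm (x -125 to +115), its flat rail floor 18 mm above the bench.
- lamp: Work lamp, bolted down, empty: red dock with a yellow catch button and a red floodlight head behind (x 125 to 175 mm, up to 115 mm high). Same dock, sizes and axes as the charger: origin on the bench under the middle of a seated pack, x = direction a pack slides IN, z up, rail floor 18 mm above the bench.
- lamp_entry (a point): Point on the lamp's open rail floor, 70 mm before home: set the pack down here (its origin on this point, x along the dock's x), then slide it in level. Low side guides, 8 mm above the floor, funnel from 90 mm apart (x -99 mm) to 68 mm at the lips. The charger's is alike: a pack drawn back to here is clear of the lips and can be lifted.
- lamp_home (a point): Rail floor point under a seated pack's origin, 18 mm above the lamp's origin. Two aluminium lips overhang the runners from x -16 to +54 mm: inner edges 52 mm apart, tops 35 mm above the bench (entrance, flared up, 42 mm), 10.5 mm of room below. A pack cannot pass the lips up or down, only slide. Charger alike.
- lamp_stop (a point): Foot of the lamp's end stop, 53.5 mm beyond home, top 48 mm above the bench. A spring plunger in it pushes a pack outwards over its last 40 mm with 4 to 6.5 N. When the pack is home a sprung tooth in the floor snaps up behind a rib under its nose (click): a held pack rests about 2 mm before home (play up to 3 mm beyond). Charger alike.
- charger_button (a point): Top centre of the charger's green button (36 mm along x, 50 mm across), 86 mm along +x from the charger's origin, 62 mm above the bench when up. Push it straight down 7 to 9 mm (up to 10 N, hard stop at 9): the pack springs out about 40 mm by itself in under 1 s. Its nose is then still inside the lips: draw it level 40 mm farther before lifting.
- charger_catch (a joint): Travel of the charger's catch button and tooth: 0 = up (latched), 0.009 m = fully pressed; the tooth lets go from about 0.006. Springs back up by itself.
- lamp_catch (a joint): Travel of the lamp's catch and yellow button: 0 = up. It is pushed down to about 0.006 as a pack slides over the tooth (about 10 N of push in all) and springs back to 0 when the pack is home.
- spent_pack: Bystander: the spent battery pack, same size and shape but grey with red bands, standing on the bench.
- wrench: Bystander: steel wrench 170 mm long, lying.
- socket: Bystander: steel socket, 34 mm across, 45 mm high.
- screwdriver: Bystander: red-handled screwdriver 190 mm long, lying.
- spray_can: Bystander: upright spray can, 60 mm across, 170 mm high.
- clip_tray: Bystander: empty open black tray 130 x 170 x 45 mm.
- torch: Bystander: black torch, 140 mm long, 28 mm thick, lying.

How it is judged:
On the way, in this order (a step that is already met when the one before it is completed fails the run):
1. the charger's catch has been pressed and the pack has slid out along the charger's rail, at least 28 mm from home (x of pack_nose in the frame of charger below 0.02 m and z of pack_nose in the frame of charger below 0.03 m), for 0.05 s.
2. the pack has been taken off the charger, more than 130 mm away from its seat (horizontal distance between pack and charger above 0.13 m), for 0.1 s.
At the end, for the whole second after the job is handed in: The charged pack is at rest, released, nose first in the lamp's rail: nose at most 4.5 mm short of the 50 mm mark, within 5 mm sideways and in height, straight and level within 0.08 rad; the lamp's catch is up behind it (under 2 mm) and the charger's button is up (under 2 mm) (x of pack_nose in the frame of lamp above 0.0455 m and y of pack_nose in the frame of lamp between -0.005 and 0.005 m and z of pack_nose in the frame of lamp between 0.014 and 0.023 m and angle between the x axis of pack and the x axis of lamp, either way round below 0.08 rad and angle between pack's own z axis and vertical below 0.08 rad and value of joint each of lamp_catch, charger_catch below 0.002 m and linear speed of pack below 0.02 m/s); the robot touches nothing.
It fails at once if the spent battery pack is moved more than 30 mm (distance of spent_pack from where it was at the start of the episode above 0.03 m).
It fails at once if another thing on the bench (wrench, socket, screwdriver, spray can, tray, torch) is moved more than 30 mm (distance of any of wrench, socket, screwdriver, spray_can, clip_tray, torch from where it was at the start of the episode above 0.03 m).
It also fails if it takes over 51 s, if anything falls off the work surface, if the arm or the gripper's body presses on something with over 40 N, if the wrist force passes 120 N, or if a joint passes its speed limit or range.

## Working session

There is one attempt and no reset: what is moved stays moved. The work goes in short steps, Python scripts to look and compute and a tool call to move; the robot and the scene stay as the last step left them, time stands still between calls to the robot, and variables do not carry over. Pictures are saved under pics/ and viewed, about 8 in all and at most 12, crops included, and the job is handed in when it is done.

Besides the shell and the picture viewer there is one more tool, called after ">>>" by a JSON object that holds its "op" and its "data", one argument or row to a line. arm_command: Moves the arm, as the interface text tells. Its arguments: {"type":"object","properties":{"series":{"type":"array"},"jaw":{"type":"number"},"force":{"type":"number"}},"required":["series"]}

```bash
ls; mkdir -p pics; python3 - <<'E'
from station import status, snapshot, camera_params
import cv2, numpy as np
np.set_printoptions(precision=4,suppress=True)
s=status.sense(); print({k:np.round(v,4) for k,v in s.items()})
for n in("top","side"):
    p=camera_params(n); print(n,p["fovy"],p["cx"],p["cy"]); print(np.array(p["extrinsics"]))
    im=snapshot(n); cv2.imwrite(f"pics/{n}0.png",im[:,:,::-1])
E
```

```text
pics
{'t': np.float64(0.0), 'q': array([-1.4715,  0.5284,  1.4339, -0.    ,  1.1814, -0.1785]), 'qd': array([-0.0022, -0.0014,  0.0014, -0.0005,  0.0013, -0.0006]), 'tau': array([ -0.0029, -44.2362, -17.8025,  -0.0003,   0.0085,  -0.    ]), 'tcp_pos': array([ 0.1714, -0.6003,  0.2303]), 'tool_rot': array([ 0.4265,  0.5649, -0.4254,  0.5639]), 'force': array([-0.1856,  1.1486, -0.013 ]), 'ft_torque': array([-0.0435, -0.004 ,  0.0073]), 'finger_gap': np.float64(1.0024)}
top 52.87606189251654 321.173809795196 232.17095979222933
[[ 0.0111 -0.9841  0.1771  0.3404]
 [-0.9999 -0.0123 -0.0057  0.0119]
 [ 0.0078 -0.177  -0.9842  1.2745]
 [ 0.      0.      0.      1.    ]]
side 42.041945741842234 317.4968441244794 235.99853712070092
[[-0.8025 -0.3027  0.5142 -0.1363]
 [-0.5967  0.4021 -0.6945  0.9717]
 [ 0.0035 -0.8641 -0.5033  0.7754]
 [ 0.      0.      0.      1.    ]]
```

View pics/top0.png

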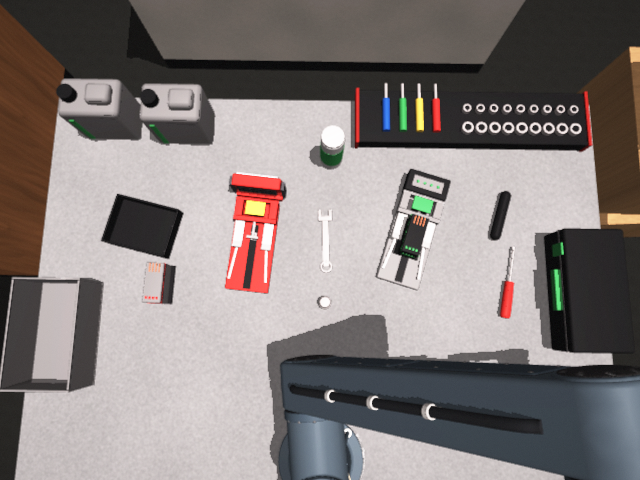

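View pics/side0.png

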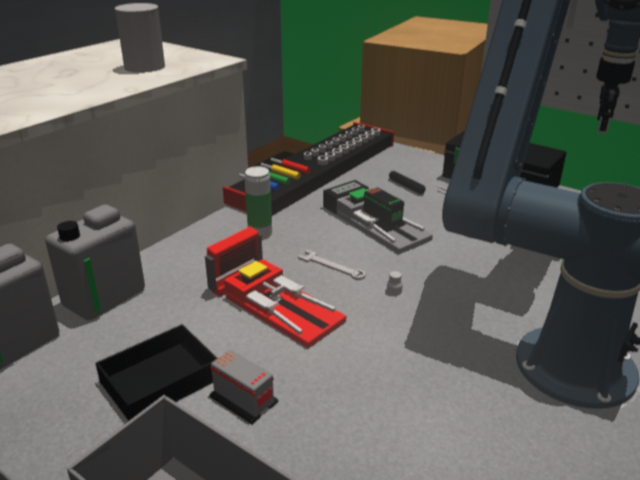

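Top view: the red lamp dock is around (255,235), with its yellow button at (255,209). The charger is around (415,235), with its green button at (423,204). In the side view the buttons are at about (254,270) and (358,194). Next I'll triangulate the buttons and look at enlarged crops.

```bash
cat > h.py <<'E'
import numpy as np, cv2
from station import status, snapshot, camera_params
np.set_printoptions(precision=4,suppress=True)
def cam(n):
    p=camera_params(n); f=240/np.tan(np.radians(p["fovy"])/2); return f,p["cx"],p["cy"],np.array(p["extrinsics"])
def ray(n,uv):
    f,cx,cy,E=cam(n); d=E[:3,:3]@np.array([(uv[0]-cx)/f,(uv[1]-cy)/f,1]); return E[:3,3],d/np.linalg.norm(d)
def plane(n,uv,z):
    o,d=ray(n,uv); return o+d*(z-o[2])/d[2]
def tri(a,b):   # midpoint of the rays of top pixel a, side pixel b; gap
    o1,d1=ray("top",a); o2,d2=ray("side",b)
    t=np.linalg.lstsq(np.c_[d1,-d2],o2-o1,rcond=None)[0]
    p,q=o1+d1*t[0],o2+d2*t[1]; return (p+q)/2,np.linalg.norm(p-q)
def proj(n,P):
    f,cx,cy,E=cam(n); c=E[:3,:3].T@(np.array(P)-E[:3,3]); return np.array([f*c[0]/c[2]+cx,f*c[1]/c[2]+cy])
def blob(im,hlo,hhi,box,smin=120,vmin=90):  # biggest blob of a hue in box (x0,y0,x1,y1)
    h=cv2.cvtColor(im,cv2.COLOR_RGB2HSV); m=cv2.inRange(h,(hlo,smin,vmin),(hhi,255,255))
    k=np.zeros_like(m); x0,y0,x1,y1=box; k[y0:y1,x0:x1]=m[y0:y1,x0:x1]
    c=max(cv2.findContours(k,cv2.RETR_EXTERNAL,cv2.CHAIN_APPROX_NONE)[0],key=cv2.contourArea)
    M=cv2.moments(c); return np.array([M["m10"]/M["m00"],M["m01"]/M["m00"]]),c
E
python3 - <<'E'
from h import *
T=cv2.imread("pics/top0.png")[:,:,::-1].copy(); S=cv2.imread("pics/side0.png")[:,:,::-1].copy()
for nm,h,bt,bs in(("charger",(50,75),(405,190,440,218),(340,180,372,203)),("lamp",(22,34),(235,195,275,222),(230,255,275,285))):
    a,ca=blob(T,*h,bt); b,cb=blob(S,*h,bs)
    print(nm,a,b,cv2.minAreaRect(ca),cv2.contourArea(cb),tri(a,b))
A=np.vstack([cv2.resize(T[160:305,215:300],None,fx=4,fy=4,interpolation=cv2.INTER_CUBIC)])
B=cv2.resize(T[160:305,370:455],None,fx=4,fy=4,interpolation=cv2.INTER_CUBIC)
cv2.imwrite("pics/cropt.png",np.hstack([A,B])[:,:,::-1])
E
```

```text
charger [422.0952 204.3021] [358.0145 192.7899] ((422.0550842285156, 204.3165283203125), (19.635440826416016, 13.02643871307373), 16.699243545532227) 92.0 (array([ 0.6377, -0.2535,  0.0623]), np.float64(0.006215539533417126))
lamp [251.8542 206.5708] [252.2134 269.0181] ((254.8719482421875, 207.65243530273438), (19.5463809967041, 13.693511009216309), 6.340191841125488) 221.0 (array([0.6201, 0.182 , 0.0646]), np.float64(0.006076719664330989))
```

View pics/cropt.png

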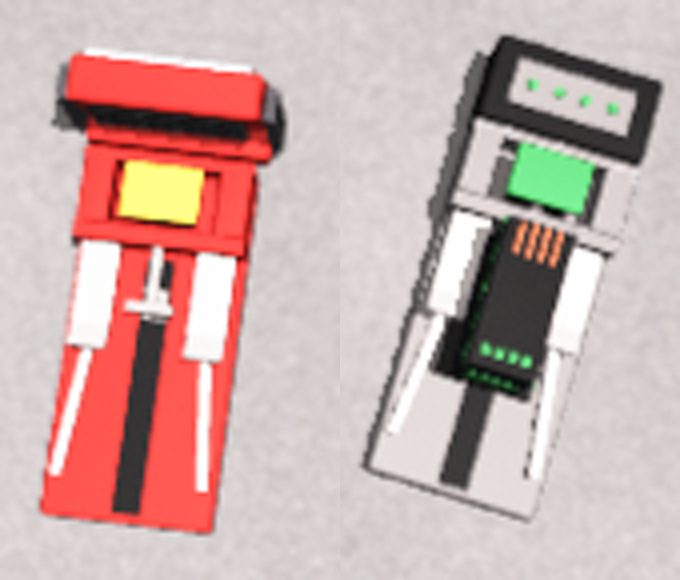

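Crop (lamp left, charger right): both docks are clear. The lamp's base front corners are at top-pixels (225,289) and (268,293), the charger's at (376.5,277) and (417.5,290). I'll cast the corner features onto their height planes and fit rigidly, then check with the side view.

```bash
cat > fit.py <<'E'
from h import *
from scipy.optimize import least_squares
L={(-125,56,18):(41,515),(-125,-56,18):(212,531),(54,26,35):(117,243),(54,-26,35):(198,252),(-16,26,42):(103,347),(-16,-26,42):(184,355),
 (104,25,62):(125,162),(104,-25,62):(205,169),(68,-25,62):(198,223),(68,25,62):(119,216)}
C={(-125,56,18):(366,467),(-125,-56,18):(530,519),(54,-26,35):(571,247),(-16,-26,42):(550,350),
 (104,25,62):(518,142),(104,-25,62):(596,162),(68,-25,62):(588,214),(68,25,62):(508,195)}
def fit(D,ox):
    X=np.array(list(D))/1000.
    P=np.array([plane("top",(ox+u/4-.375,160+v/4-.375),x[2]) for x,(u,v) in zip(X,D.values())])
    def r(q):
        c,s=np.cos(q[2]),np.sin(q[2]); return (X[:,:2]@np.array([[c,s],[-s,c]])+q[:2]-P[:,:2]).ravel()
    o=least_squares(r,[.5,0,0]); print(o.x, "res mm",np.round(o.fun.reshape(-1,2)*1000,1).tolist()); return o.x
if __name__=="__main__":
    T=cv2.imread("pics/top0.png")[:,:,::-1].copy(); S=cv2.imread("pics/side0.png")[:,:,::-1].copy()
    for nm,D,ox,h,bt,bs in(("charger",C,285,(50,75),(405,190,440,218),(340,180,372,203)),("lamp",L,215,(22,34),(235,195,275,222),(230,255,275,285))):
        q=fit(D,ox); R=lambda x,y,z:[q[0]+np.cos(q[2])*x-np.sin(q[2])*y,q[1]+np.sin(q[2])*x+np.cos(q[2])*y,z]
        b=R(.086,0,.062); print(nm,"button",np.array(b),"home",q[:2],"top px",proj("top",b),"side px",proj("side",b))
        for im,bx in((T,bt),(S,bs)):
            m=cv2.inRange(cv2.cvtColor(im,cv2.COLOR_RGB2HSV),(h[0],120,90),(h[1],255,255)); x0,y0,x1,y1=bx
            ys,xs=np.nonzero(m[y0:y1,x0:x1]); print(" mask centroid",xs.mean()+x0,ys.mean()+y0,len(xs))
        print(" side front corners",proj("side",R(-.125,.056,.018)),proj("side",R(-.125,-.056,.018)))
    S4=np.hstack([cv2.resize(S[225:345,200:350],None,fx=2.6,fy=4),cv2.resize(S[170:290,310:440],None,fx=3,fy=4)])[:, :, ::-1]
    cv2.imwrite("pics/crops.png",S4)
E
python3 fit.py
```

```text
[ 0.5529 -0.2317 -0.302 ] res mm [[-1.1, -1.3], [-2.0, -2.1], [1.0, 1.0], [3.7, 4.8], [0.4, -3.8], [-1.8, -1.3], [-1.6, 3.2], [1.4, -0.4]]
charger button [ 0.635  -0.2573  0.062 ] home [ 0.5529 -0.2317] top px [422.9772 204.3186] side px [360.8958 192.8412]
 mask centroid 422.09055118110234 204.31102362204723 254
 mask centroid 357.97297297297297 192.75675675675674 111
 side front corners [399.2837 248.6539] [433.5725 234.589 ]
[ 0.5354  0.1847 -0.0958] res mm [[0.7, 0.3], [-1.1, -0.4], [-0.7, -2.0], [-0.3, -0.6], [-0.4, -0.5], [-0.8, 0.1], [1.1, -0.5], [0.3, 1.5], [0.1, 1.5], [1.0, 0.5]]
lamp button [0.621  0.1765 0.062 ] home [0.5354 0.1847] top px [254.7711 207.4819] side px [252.2889 268.3796]
 mask centroid 253.68686868686868 207.33333333333334 99
 mask centroid 252.22489959839356 268.99598393574297 249
 side front corners [308.3673 342.1287] [346.8325 314.9618]
```

View pics/crops.png

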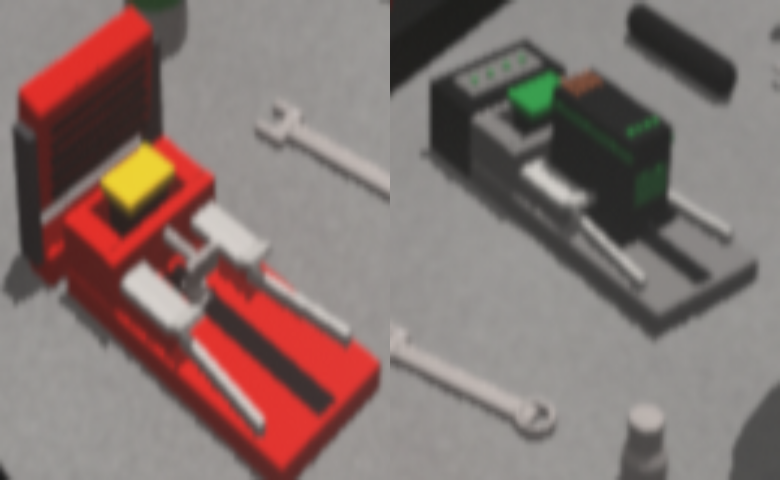

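The side view agrees with the fits to about 1 px: lamp front corners at (307.7,341.7) and (346,316), charger front corners at (398,249.5) and (432,235.5). Triangulated button heights are 62 and 65 mm, against 62 in the text. That's good enough to move.

```bash
cat > go.py <<'E'
import sys
from h import *
from scipy.spatial.transform import Rotation as Rn
CH=np.array([.5525,-.2325,-.298]); LA=np.array([.5354,.1847,-.0975])
def dock(q,x,y,z): c,s=np.cos(q[2]),np.sin(q[2]); return np.array([q[0]+c*x-s*y,q[1]+s*x+c*y,z])
def plan(P,yaw):  # world target of TCP, yaw of dock x; prints turn, then shift in the turned tool axes
    s=status.sense(); R=Rn.from_quat(s["tool_rot"]).as_matrix()
    # want tool y along +-dock x (tool z across)
    c,si=np.cos(yaw),np.sin(yaw); d=np.array([c,si,0]); sg=np.sign(d@R[:,1]) or 1
    y=sg*d; x=np.array([0,0,-1.]); W=np.c_[x,y,np.cross(x,y)]
    rv=Rn.from_matrix(R.T@W).as_rotvec()
    print("t",s["t"],"tcp",s["tcp_pos"],"F",s["force"],"gap",s["finger_gap"],"q6",s["q"][5],"sign y",sg)
    print("turn (rotvec tool)",rv,"then shift mm",W.T@(P-s["tcp_pos"])*1000)
E
python3 - <<'E'
from go import *
R=Rn.from_quat(status.sense()["tool_rot"]).as_matrix(); print(R)
plan(dock(CH,.086,0,.12),CH[2])
E
```

```text
[[-0.0002  0.9617  0.2743]
 [ 0.002   0.2743 -0.9617]
 [-1.      0.0004 -0.002 ]]
t 0.1 tcp [ 0.1714 -0.6004  0.2304] F [0.258  0.218  1.4289] gap 0.9950566315448155 q6 -0.17852531642338365 sign y 1.0
turn (rotvec tool) [ 0.5758 -0.002   0.0002] then shift mm [ 110.399   342.3334 -463.5516]
```

>>> {"op": "arm_command", "data": {
  "series": [
    [[0, 0, 0, 0.144], [0, 0, 0, 0.144], [0, 0, 0, 0.144], [0, 0, 0, 0.144], [0, 24, -32, 0], [0, 24, -32, 0], [0, 24, -32, 0], [0, 24, -32, 0], [0, 24, -32, 0], [0, 24, -32, 0]]
  ],
  "jaw": 0
}}

```text
t: 1.1
tcp_pos: [0.3665, -0.4584, 0.2309]
tool_rot: [0.569, 0.42, -0.569, 0.42]
force: [0.5, -0.9, -0.9]
finger_gap: 0.003
```

>>> {"op": "arm_command", "data": {
  "series": [
    [[0, 24, -32, 0], [0, 24, -32, 0], [0, 24, -32, 0], [0, 24, -32, 0], [0, 24, -32, 0], [0, 24, -32, 0], [0, 24, -32, 0], [0, 24, -32, 0], [0, 0, 0, 0]]
  ]
}}

```text
t: 2.0
tcp_pos: [0.6277, -0.2676, 0.2306]
tool_rot: [0.568, 0.422, -0.567, 0.422]
force: [-1.0, -0.6, 0.0]
finger_gap: -0.003
```

```bash
python3 - <<'E'
from go import *
plan(dock(CH,.086,0,.12),CH[2])
for n in("top","side"): cv2.imwrite(f"pics/{n}1.png",snapshot(n)[:,:,::-1])
A=cv2.imread("pics/top1.png")[150:310,350:480]; B=cv2.imread("pics/side1.png")[120:280,300:470]
cv2.imwrite("pics/c1.png",np.hstack([cv2.resize(A,(390,480)),cv2.resize(B,(400,480))]))
p=status.sense()["tcp_pos"]; print(proj("top",p),proj("side",p))
E
```

```text
t 2.0 tcp [ 0.6277 -0.2676  0.2306] F [-0.955  -0.5523  0.0441] gap -0.002558735673676786 q6 1.2956228416660862 sign y 1.0
turn (rotvec tool) [ 0.0052 -0.0019 -0.0013] then shift mm [110.5891   3.8152 -11.4262]
[445.1793 191.4422] [370.1497 130.236 ]
```

View pics/c1.png

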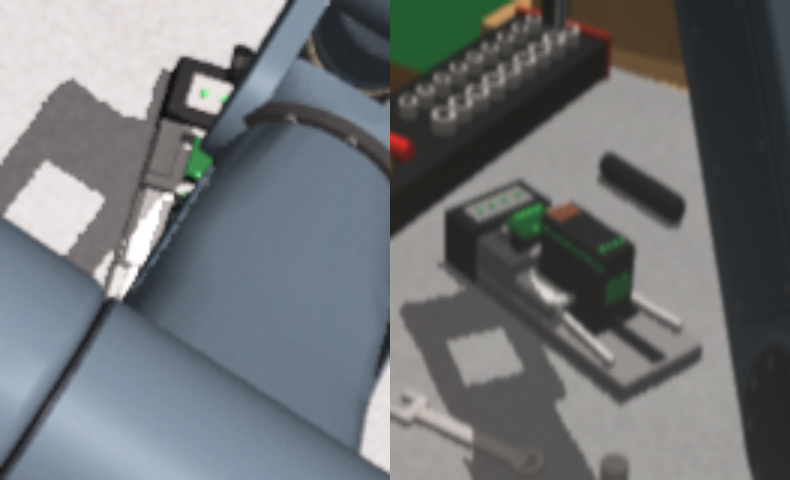

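Side crop: the fingertip ends at about crop (555,27), where the calibration projects the TCP, and the dock is unobstructed. Going down onto the button.

>>> {"op": "arm_command", "data": {
  "series": [
    [[0, 4, -11, 0.005], [25, 0, 0, 0], [40, 0, 0, 0], [40, 0, 0, 0], [30, 0, 0, 0], [20, 0, 0, 0], [4, 0, 0, 0], [4, 0, 0, 0], [4, 0, 0, 0], [0, 0, 0, 0]]
  ]
}}

```text
t: 3.1
tcp_pos: [0.6317, -0.2626, 0.0652]
tool_rot: [0.57, 0.418, -0.57, 0.419]
force: [0.5, 0.0, -0.4]
finger_gap: 0.004
```

>>> {"op": "arm_command", "data": {
  "series": [
    [[3, 0, 0, 0], [3, 0, 0, 0], [3, 0, 0, 0], [2, 0, 0, 0], [0, 0, 0, 0], [0, 0, 0, 0]]
  ]
}}

```text
t: 3.7
tcp_pos: [0.6322, -0.2627, 0.0545]
tool_rot: [0.57, 0.418, -0.569, 0.42]
force: [0.2, -0.1, 4.2]
finger_gap: -0.002
```

```bash
python3 - <<'E'
from go import *
plan(dock(CH,.086,0,.054),CH[2])
cv2.imwrite("pics/side2.png",snapshot("side")[:,:,::-1])
cv2.imwrite("pics/c2.png",cv2.resize(cv2.imread("pics/side2.png")[120:280,300:470],(680,600)))
E
```

```text
t 3.7 tcp [ 0.6322 -0.2627  0.0545] F [ 0.1733 -0.0752  4.2396] gap -0.0017960031654132304 q6 1.3172945947463146 sign y 1.0
turn (rotvec tool) [-0.0052  0.0007 -0.0026] then shift mm [ 0.5232  0.9187 -5.4828]
```

View pics/c2.png

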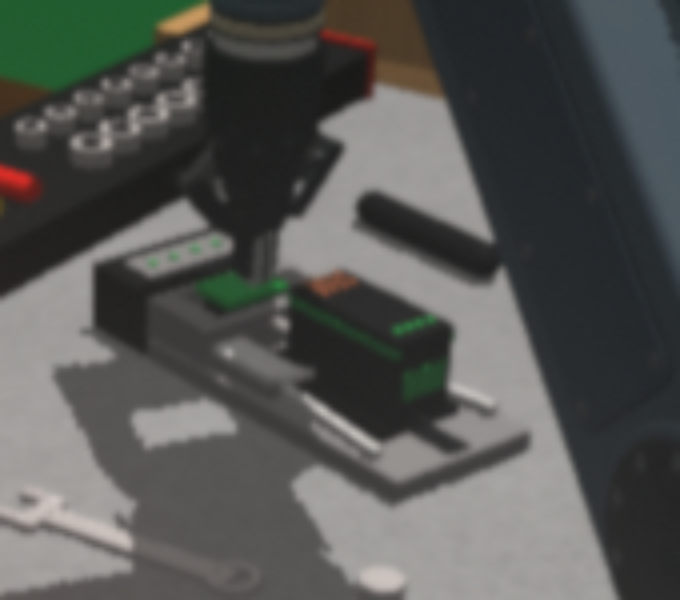

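Side crop: the pack has sprung out. Its lower tail corner moved from image (389,228) to (402,235), and the finger sits on the −y half of the button. I'll back off straight up and measure the pack.

>>> {"op": "arm_command", "data": {
  "series": [
    [[5, 0, 0, 0], [-5, 0, 0, 0], [-25, 0, 0, 0], [-45, 0, 0, 0], [-45, 0, 0, 0], [-30, 0, 0, 0], [0, 0, 0, 0]]
  ],
  "jaw": 100
}}

```text
t: 4.45
tcp_pos: [0.6342, -0.2638, 0.2043]
tool_rot: [0.571, 0.415, -0.568, 0.423]
force: [0.1, -0.3, 0.6]
finger_gap: 1.004
```

```bash
python3 - <<'E'
from go import *
plan(dock(CH,-.04,0,.2),CH[2])
for n in("top","side"): cv2.imwrite(f"pics/{n}3.png",snapshot(n)[:,:,::-1])
A=cv2.imread("pics/side3.png")[165:255,325:445]; B=cv2.imread("pics/top3.png")[170:310,350:450]
cv2.imwrite("pics/c3.png",np.hstack([cv2.resize(A,(480,360),interpolation=cv2.INTER_CUBIC),cv2.resize(B,(257,360))]))
E
```

```text
t 4.45 tcp [ 0.6342 -0.2638  0.2043] F [ 0.1244 -0.3476  0.6254] gap 1.003909342139407 q6 1.317278946078561 sign y 1.0
turn (rotvec tool) [-0.005   0.0029 -0.0111] then shift mm [   4.3448 -127.291    -5.9039]
```

View pics/c3.png

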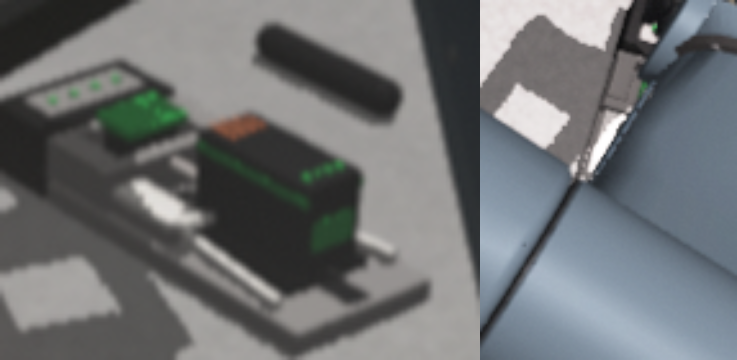

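Side crop: the pack is out on the rail with the button clear. Top corners are at about crop (198,143) and (250,112) at the nose, (309,207) and (360,172) at the tail. The top view is hidden by the arm.

```bash
python3 - <<'E'
from go import *
P=[plane("side",(325+(x-1.5)/4,165+(y-1.5)/4),.088) for x,y in((198,143),(250,112),(309,207),(360,172))]
P=np.array(P); print(P[:,:2]); n=(P[0]+P[1])/2; t=(P[2]+P[3])/2; d=n-t
print("len",np.linalg.norm(d),"w",np.linalg.norm(P[0]-P[1]),np.linalg.norm(P[2]-P[3]),"yaw",np.arctan2(d[1],d[0]),"ctr",(n+t)/2)
c=(n+t)/2-[CH[0],CH[1],0]; a=CH[2]; print("in charger x,y",c[0]*np.cos(a)+c[1]*np.sin(a),-c[0]*np.sin(a)+c[1]*np.cos(a))
S=cv2.imread("pics/side3.png")[:,:,::-1].copy(); 
m=cv2.inRange(cv2.cvtColor(S,cv2.COLOR_RGB2HSV),(50,120,70),(75,255,255)); ys,xs=np.nonzero(m[182:204,345:373]); print("button px",xs.mean()+345,ys.mean()+182)
E
```

```text
[[ 0.5587 -0.1973]
 [ 0.5555 -0.2528]
 [ 0.4638 -0.1667]
 [ 0.4616 -0.2231]]
len 0.09910505788879179 w 0.055606817306485035 0.056377084082536874 yaw -0.3095054370960711 ctr [ 0.5099 -0.21    0.088 ]
in charger x,y -0.047345508722247215 0.009014015939371916
button px 360.295652173913 193.1304347826087
```

```bash
python3 - <<'E'
from go import *
plan(np.array([.513,-.2155,.046]),-.302)
E
```

```text
t 4.55 tcp [ 0.6313 -0.2621  0.1989] F [ 0.1597 -0.2033 -0.3249] gap 1.0007182813976636 q6 1.317304985693841 sign y 1.0
turn (rotvec tool) [-0.0012  0.0002 -0.001 ] then shift mm [ 152.8681 -126.7595   -9.2874]
```

>>> {"op": "arm_command", "data": {
  "series": [
    [[0, -30, -4, 0], [0, -40, -5, 0], [0, -37, 0, 0], [10, -20, 0, 0], [30, 0, 0, 0], [30, 0, 0, 0], [0, 0, 0, 0], [0, 0, 0, 0]]
  ]
}}

```text
t: 5.35
tcp_pos: [0.5118, -0.215, 0.1269]
tool_rot: [-0.569, -0.42, 0.57, -0.417]
force: [0.8, -1.1, 0.6]
finger_gap: 0.998
```

```bash
python3 - <<'E'
from go import *
plan(np.array([.513,-.2155,.046]),-.302)
cv2.imwrite("pics/side4.png",snapshot("side")[:,:,::-1])
cv2.imwrite("pics/c4.png",cv2.resize(cv2.imread("pics/side4.png")[120:270,310:460],(600,600),interpolation=cv2.INTER_CUBIC))
E
```

```text
t 5.35 tcp [ 0.5118 -0.215   0.1269] F [ 0.7543 -1.085   0.58  ] gap 0.9982568851242886 q6 1.2749632689440429 sign y 1.0
turn (rotvec tool) [-0.0012 -0.0012  0.004 ] then shift mm [80.8998  1.3246  0.1121]
```

View pics/c4.png

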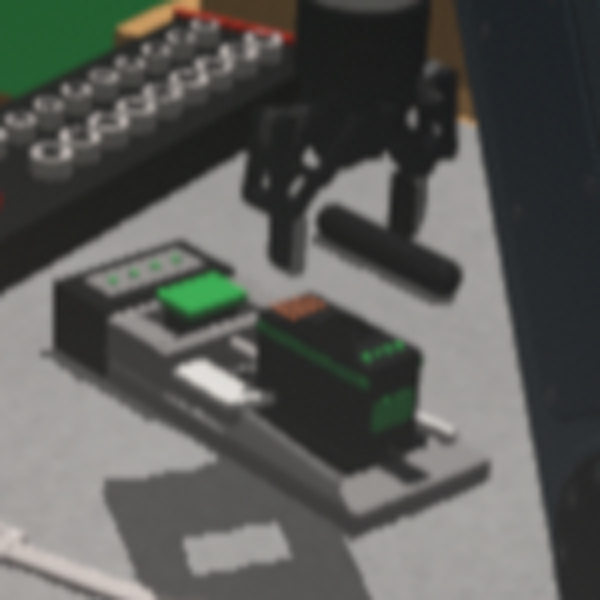

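Side crop: the fingers straddle the pack, with tips at (290,268) and (400,238). Pack corners are unchanged. Descending 81 mm and closing gently.

>>> {"op": "arm_command", "data": {
  "series": [
    [[30, 1, 0, 0], [30, 0, 0, 0], [15, 0, 0, 0], [6, 0, 0, 0], [0, 0, 0, 0]]
  ]
}}

```text
t: 5.9
tcp_pos: [0.5142, -0.2162, 0.0476]
tool_rot: [0.57, 0.419, -0.57, 0.419]
force: [0.6, 0.1, 1.4]
finger_gap: 0.999
```

>>> {"op": "arm_command", "data": {
  "series": [
    [[0, 0, 0, 0], [0, 0, 0, 0], [0, 0, 0, 0], [0, 0, 0, 0], [0, 0, 0, 0], [0, 0, 0, 0], [0, 0, 0, 0]]
  ],
  "jaw": 0,
  "force": 20
}}

```text
t: 6.6
tcp_pos: [0.5144, -0.2166, 0.0485]
tool_rot: [0.57, 0.418, -0.57, 0.42]
force: [-1.1, -0.6, 6.5]
finger_gap: 0.537
```

```bash
python3 - <<'E'
from go import *
plan(np.array([.513,-.2155,.046]),-.302)
s=status.sense(); R=Rn.from_quat(s["tool_rot"]).as_matrix(); print("F tool",R.T@s["force"],"T tool",R.T@s["ft_torque"])
E
```

```text
t 6.6 tcp [ 0.5144 -0.2166  0.0485] F [-1.0881 -0.6476  6.4764] gap 0.5367866223537264 q6 1.2754372543175199 sign y 1.0
turn (rotvec tool) [-0.001   0.0008 -0.0023] then shift mm [ 2.4975 -1.6772 -0.5846]
F tool [-6.4775 -0.8305  0.9483] T tool [-0.0359 -0.1316 -0.0961]
```

Gripped at 45.6 mm with under 1 N sideways, so it's well centred. Firming the grip and drawing back level 45 mm.

>>> {"op": "arm_command", "data": {
  "series": [
    [[-1, 0, 0, 0], [0, 0, 0, 0], [0, -5, 0, 0], [0, -10, 0, 0], [0, -15, 0, 0], [0, -10, 0, 0], [0, -5, 0, 0], [0, 0, 0, 0]]
  ],
  "force": 60
}}

```text
t: 7.4
tcp_pos: [0.4695, -0.2021, 0.0486]
tool_rot: [-0.569, -0.419, 0.57, -0.418]
force: [-2.5, 0.3, 7.6]
finger_gap: 0.532
```

```bash
python3 - <<'E'
from go import *
plan(dock(LA,-.075,0,.2),LA[2])
s=status.sense(); R=Rn.from_quat(s["tool_rot"]).as_matrix(); print("F tool",R.T@s["force"],"T tool",R.T@s["ft_torque"])
cv2.imwrite("pics/side5.png",snapshot("side")[:,:,::-1])
cv2.imwrite("pics/c5.png",cv2.resize(cv2.imread("pics/side5.png")[140:290,310:460],(600,600),interpolation=cv2.INTER_CUBIC))
E
```

```text
t 7.4 tcp [ 0.4695 -0.2021  0.0486] F [-2.4846  0.3227  7.6402] gap 0.5322746065434084 q6 1.2494966099879576 sign y 1.0
turn (rotvec tool) [-0.2058 -0.0003  0.0016] then shift mm [-151.3638  -47.0534 -391.4068]
F tool [-7.6361 -2.4803  0.4333] T tool [ 0.054  -0.4801 -0.0003]
```

View pics/c5.png

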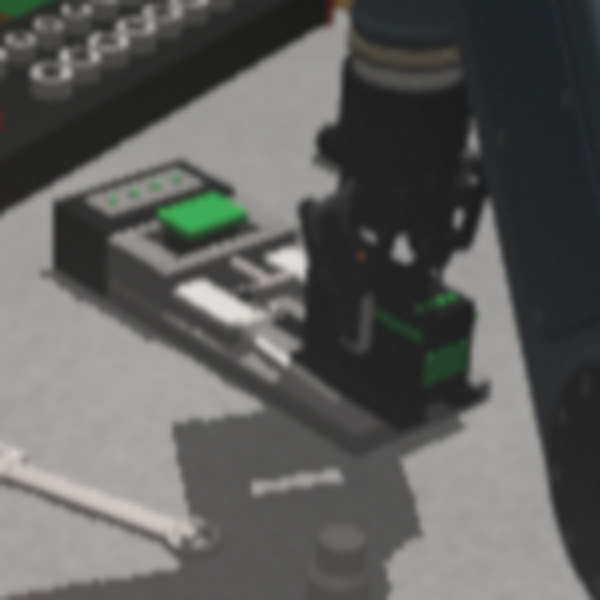

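Side crop: the pack is held, nose clear of the lips, button up. Lifting 110 mm, turning, then crossing to the lamp.

>>> {"op": "arm_command", "data": {
  "series": [
    [[-15, 0, 0, 0], [-35, 0, 0, 0], [-40, 0, 0, 0], [-20, 0, 0, 0], [0, 0, 0, -0.069], [0, 0, 0, -0.069], [0, 0, 0, -0.068], [0, 0, 0, 0]]
  ]
}}

```text
t: 8.25
tcp_pos: [0.4687, -0.2011, 0.1568]
tool_rot: [-0.523, -0.477, 0.524, -0.473]
force: [0.2, -0.6, -4.6]
finger_gap: 0.527
```

```bash
python3 - <<'E'
from go import *
plan(dock(LA,-.095,0,.158),LA[2])
E
```

```text
t 8.25 tcp [ 0.4687 -0.2011  0.1568] F [ 0.2322 -0.5543 -4.6481] gap 0.5269883614702209 q6 1.0436110724520202 sign y 1.0
turn (rotvec tool) [ 0.     -0.0031  0.0053] then shift mm [  -1.2107  -66.1957 -390.4242]
```

>>> {"op": "arm_command", "data": {
  "series": [
    [[0, -6, -25, 0], [0, -7, -45, 0], [0, -7, -45, 0], [0, -7, -45, 0], [0, -7, -45, 0], [0, -7, -45, 0], [0, -7, -45, 0], [0, -7, -45, 0], [0, -6, -30, 0], [0, -5, -20, 0]]
  ]
}}

```text
t: 9.25
tcp_pos: [0.4409, 0.1942, 0.1573]
tool_rot: [-0.522, -0.476, 0.525, -0.474]
force: [1.1, -1.4, -4.6]
finger_gap: 0.532
```

>>> {"op": "arm_command", "data": {
  "series": [
    [[0, 0, 0, 0], [0, 0, 0, 0]]
  ]
}}

```text
t: 9.45
tcp_pos: [0.4416, 0.1921, 0.1575]
tool_rot: [-0.523, -0.476, 0.525, -0.475]
force: [-0.1, 0.2, -4.4]
finger_gap: 0.532
```

```bash
python3 - <<'E'
from go import *
plan(dock(LA,-.095,0,.158),LA[2])
for n in("top","side"): cv2.imwrite(f"pics/{n}6.png",snapshot(n)[:,:,::-1])
A=cv2.imread("pics/side6.png")[200:400,200:400]; B=cv2.imread("pics/top6.png")[160:360,190:330]
cv2.imwrite("pics/c6.png",np.hstack([cv2.resize(A,(480,480),interpolation=cv2.INTER_CUBIC),cv2.resize(B,(320,480))]))
b,_=blob(cv2.imread("pics/side0.png")[:,:,::-1].copy(),22,34,(230,255,275,285))
print(tri((254.8,207.6),b), dock(LA,.086,0,.062))
E
```

```text
t 9.45 tcp [0.4416 0.1921 0.1575] F [-0.0736  0.1902 -4.4037] gap 0.5323119238090278 q6 1.8456010815181862 sign y 1.0
turn (rotvec tool) [0.001  0.0013 0.0029] then shift mm [-0.5359 -0.9359 -1.809 ]
(array([0.6211, 0.1766, 0.0604]), np.float64(0.0001117530564416672)) [0.621  0.1763 0.062 ]
```

View pics/c6.png

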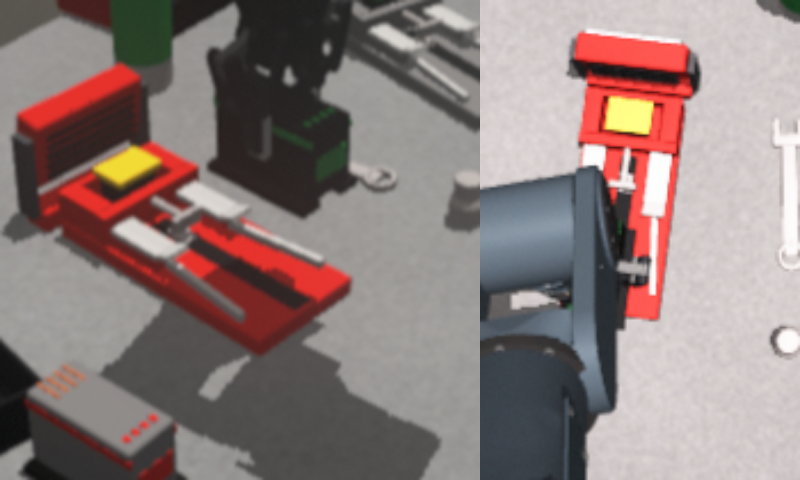

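Views: the pack hangs level over the lamp's entry. The button triangulates to (0.621, 0.177, 0.060), agreeing with the fit to 1 mm. Lowering to just above the floor.

>>> {"op": "arm_command", "data": {
  "series": [
    [[20, -1, -2, 0], [35, 0, 0, 0], [30, 0, 0, 0], [10, 0, 0, 0], [4, 0, 0, 0], [0, 0, 0, 0], [0, 0, 0, 0]]
  ]
}}

```text
t: 10.25
tcp_pos: [0.4432, 0.1941, 0.0604]
tool_rot: [0.525, 0.475, -0.523, 0.475]
force: [0.2, -0.0, -4.1]
finger_gap: 0.534
```

>>> {"op": "arm_command", "data": {
  "series": [
    [[3, 0, 0, 0], [3, 0, 0, 0], [2, 0, 0, 0], [0, 0, 0, 0], [0, 0, 0, 0]]
  ]
}}

```text
t: 10.75
tcp_pos: [0.4421, 0.1942, 0.0513]
tool_rot: [-0.524, -0.475, 0.524, -0.475]
force: [0.3, 0.2, -3.8]
finger_gap: 0.531
```

```bash
cat > st.py <<'E'
from go import *
s=status.sense(); R=Rn.from_quat(s["tool_rot"]).as_matrix(); c=s["tcp_pos"]-[LA[0],LA[1],0]; a=LA[2]
print("t",s["t"],"tcp",s["tcp_pos"],"gap mm",s["finger_gap"]*85,"F tool",R.T@s["force"],"T tool",R.T@s["ft_torque"])
print("lamp frame mm",1e3*(c[0]*np.cos(a)+c[1]*np.sin(a)),1e3*(-c[0]*np.sin(a)+c[1]*np.cos(a)),"yaw",np.arctan2(R[1,1],R[0,1]),"tilt",R[:2,0])
E
python3 st.py
```

```text
t 10.75 tcp [0.4421 0.1942 0.0513] gap mm 45.15835505325091 F tool [ 3.7922  0.2761 -0.2061] T tool [ 0.0172 -0.0022  0.0134]
lamp frame mm -93.81268875435023 0.36883304075586987 yaw -0.09710699429379226 tilt [-0.0001 -0.    ]
```

>>> {"op": "arm_command", "data": {
  "series": [
    [[1, 0, 0, 0], [1, 0, 0, 0], [1, 0, 0, 0], [0, 0, 0, 0]]
  ]
}}

```text
t: 11.15
tcp_pos: [0.4421, 0.1942, 0.0487]
tool_rot: [0.524, 0.475, -0.524, 0.475]
force: [-1.6, -0.6, -0.4]
finger_gap: 0.53
```

```bash
python3 st.py
```

```text
t 11.15 tcp [0.4421 0.1942 0.0487] gap mm 45.054723763050305 F tool [ 0.3774 -1.492   0.7737] T tool [ 0.0249 -0.1439 -0.0332]
lamp frame mm -93.73633726240708 0.34286326907222336 yaw -0.09707745284496484 tilt [0.0003 0.    ]
```

Floor contact at z 0.0487, the same as on the charger. Sliding in stages and watching the side force.

>>> {"op": "arm_command", "data": {
  "series": [
    [[0, 6, 0, 0], [0, 8, 0, 0], [0, 8, 0, 0], [0, 8, 0, 0], [0, 4, 0, 0], [0, 0, 0, 0]]
  ]
}}

```text
t: 11.75
tcp_pos: [0.4779, 0.1907, 0.0486]
tool_rot: [0.525, 0.474, -0.523, 0.476]
force: [0.1, -0.2, 4.0]
finger_gap: 0.533
```

```bash
python3 st.py
```

```text
t 11.75 tcp [0.4779 0.1907 0.0486] gap mm 45.34708484642344 F tool [-3.9934  0.1097  0.2173] T tool [ 0.1198 -0.3428 -0.0687]
lamp frame mm -57.80981236703667 0.4020824024953051 yaw -0.09757885464738361 tilt [0.0026 0.0002]
```

>>> {"op": "arm_command", "data": {
  "series": [
    [[0, 5, 0, 0], [0, 5, 0, 0], [0, 4, 0, 0], [0, 0, 0, 0]]
  ]
}}

```text
t: 12.15
tcp_pos: [0.4911, 0.1894, 0.0487]
tool_rot: [0.524, 0.475, -0.523, 0.475]
force: [-0.2, -0.1, 5.2]
finger_gap: 0.531
```

```bash
python3 st.py
```

```text
t 12.15 tcp [0.4911 0.1894 0.0487] gap mm 45.16870779535233 F tool [-5.2072 -0.1754  0.1335] T tool [ 0.073  -0.3493 -0.0982]
lamp frame mm -44.58876250339324 0.39954026581730423 yaw -0.09728822211975742 tilt [0.0017 0.0001]
```

>>> {"op": "arm_command", "data": {
  "series": [
    [[0, 5, 0, 0], [0, 6, 0, 0], [0, 6, 0, 0], [0, 6, 0, 0], [0, 6, 0, 0], [0, 4, 0, 0], [0, 0, 0, 0]]
  ]
}}

```text
t: 12.85
tcp_pos: [0.518, 0.1865, 0.049]
tool_rot: [-0.521, -0.477, 0.526, -0.473]
force: [-11.2, 1.6, 16.7]
finger_gap: 0.528
```

```bash
python3 st.py
```

```text
t 12.85 tcp [0.518  0.1865 0.049 ] gap mm 44.90241912927205 F tool [-16.5617 -11.4266  -0.4897] T tool [ 0.0191  0.0858 -1.2906]
lamp frame mm -17.516938873790973 0.11239598724119651 yaw -0.09739072007202575 tilt [-0.0096 -0.0002]
```

Plunger contact: 11 N back. The arm lags about 6 mm in compliance. Easing the down-force slightly, firming the grip and pushing on.

>>> {"op": "arm_command", "data": {
  "series": [
    [[-1, 3, 0, 0], [-1, 4, 0, 0], [0, 4, 0, 0], [0, 0, 0, 0]]
  ],
  "force": 90
}}

```text
t: 13.25
tcp_pos: [0.5284, 0.1854, 0.0494]
tool_rot: [-0.521, -0.478, 0.527, -0.472]
force: [-8.6, 2.3, 5.4]
finger_gap: 0.527
```

```bash
python3 st.py
```

```text
t 13.25 tcp [0.5284 0.1854 0.0494] gap mm 44.817528054115535 F tool [-5.3034 -8.8128 -1.4533] T tool [-0.0244  0.3136 -1.2691]
lamp frame mm -7.075655529093445 0.05545125646873729 yaw -0.09751398743720664 tilt [-0.0117 -0.0002]
```

>>> {"op": "arm_command", "data": {
  "series": [
    [[0, 3, 0, 0], [0, 3, 0, 0], [0, 3, 0, 0], [0, 0, 0, 0]]
  ]
}}

```text
t: 13.65
tcp_pos: [0.5351, 0.1847, 0.0494]
tool_rot: [-0.52, -0.479, 0.528, -0.471]
force: [-12.8, 2.6, 9.3]
finger_gap: 0.526
```

```bash
python3 st.py
```

```text
t 13.65 tcp [0.5351 0.1847 0.0494] gap mm 44.68366321534392 F tool [ -9.0968 -13.1734  -1.3643] T tool [ 0.0258  0.3347 -1.6481]
lamp frame mm -0.26409406802925056 0.0032749990140909374 yaw -0.09763187629858877 tilt [-0.016  -0.0003]
```

>>> {"op": "arm_command", "data": {
  "series": [
    [[0, 2, 0, 0], [0, 2, 0, 0], [0, 2, 0, 0], [0, 0, 0, 0]]
  ]
}}

```text
t: 14.05
tcp_pos: [0.5355, 0.1847, 0.0498]
tool_rot: [-0.517, -0.481, 0.531, -0.469]
force: [-22.1, 4.0, 20.4]
finger_gap: 0.532
```

```bash
python3 st.py
python3 - <<'E'
from h import *
im=snapshot("side"); cv2.imwrite("pics/side7.png",im[:,:,::-1])
cv2.imwrite("pics/c7.png",cv2.resize(im[220:350,200:350,::-1],(720,600),interpolation=cv2.INTER_CUBIC))
S0=cv2.imread("pics/side0.png")[:,:,::-1].copy()
for i in(S0,im):
    c,k=blob(i,22,34,(230,255,275,290)); print("yellow",c,cv2.contourArea(k))
E
```

```text
t 14.05 tcp [0.5355 0.1847 0.0498] gap mm 45.18574131019525 F tool [-19.7857 -22.9748  -1.8035] T tool [ 0.0027  0.6714 -3.0121]
lamp frame mm 0.05934284692106111 -0.016228079604682234 yaw -0.09779689105792597 tilt [-0.0271 -0.0002]
yellow [252.2134 269.0181] 221.0
yellow [248.2346 270.6556] 135.0
```

View pics/c7.png

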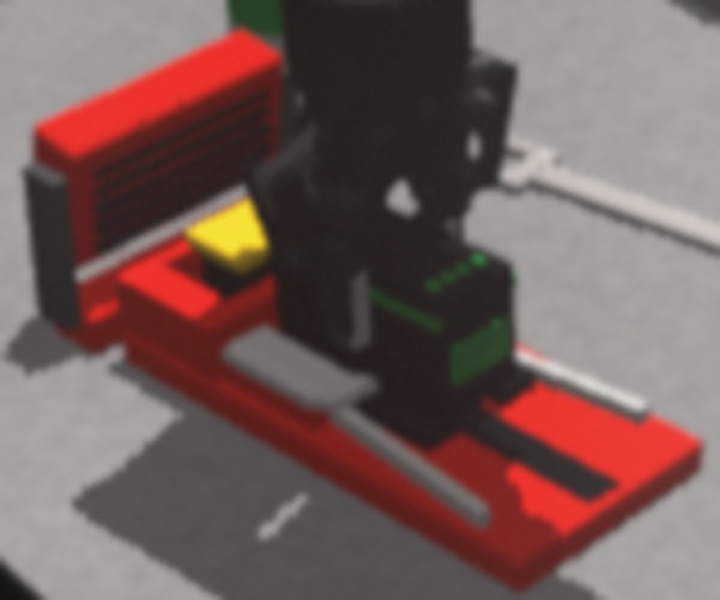

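Side crop: the pack is well inside the lips. The yellow button's left corner is at image (239,270) against (239,271) at the start, so it is up. The force rose to 23 N with no more travel. Now a pull-back test to see whether the catch holds.

>>> {"op": "arm_command", "data": {
  "series": [
    [[0, -3, 0, 0], [0, -3, 0, 0], [0, -3, 0, 0], [0, -2, 0, 0], [0, 0, 0, 0]]
  ]
}}

```text
t: 14.6
tcp_pos: [0.5342, 0.1848, 0.0492]
tool_rot: [-0.522, -0.477, 0.526, -0.473]
force: [-6.7, 1.4, 1.0]
finger_gap: 0.528
```

```bash
python3 st.py
python3 - <<'E'
from go import *
for x in(-.062,-.056,-.052,-.047): print(x,[np.round(proj("side",dock(LA,x,*p)),1).tolist() for p in((.023,.088),(-.023,.088),(.032,.018))])
E
```

```text
t 14.6 tcp [0.5342 0.1848 0.0492] gap mm 44.84498086935442 F tool [-0.9469 -6.7761 -0.7352] T tool [ 0.0399  0.1683 -0.9494]
lamp frame mm -1.1789040962533328 0.020593570762356402 yaw -0.09736528360633286 tilt [-0.0074 -0.0004]
-0.062 [[295.7, 290.6], [312.1, 280.5], [293.0, 322.1]]
-0.056 [[293.4, 289.4], [309.8, 279.4], [290.8, 320.8]]
-0.052 [[291.9, 288.6], [308.3, 278.6], [289.3, 319.9]]
-0.047 [[290.1, 287.6], [306.5, 277.6], [287.5, 318.9]]
```

>>> {"op": "arm_command", "data": {
  "series": [
    [[0, -2, 0, 0], [0, -2, 0, 0], [0, -2, 0, 0], [0, 0, 0, 0]]
  ]
}}

```text
t: 15.0
tcp_pos: [0.5328, 0.1851, 0.0498]
tool_rot: [0.524, 0.475, -0.523, 0.475]
force: [1.0, -1.7, -8.6]
finger_gap: 0.527
```

```bash
python3 st.py
```

```text
t 15.0 tcp [0.5328 0.1851 0.0498] gap mm 44.761456271698215 F tool [8.6279 1.1879 1.6348] T tool [ 0.1417 -0.1641  0.104 ]
lamp frame mm -2.619508882698208 0.19494928184093577 yaw -0.09748418038922066 tilt [ 0.0018 -0.0001]
```

>>> {"op": "arm_command", "data": {
  "series": [
    [[0, -2, 0, 0], [0, -2, 0, 0], [0, 0, 0, 0]]
  ]
}}

```text
t: 15.3
tcp_pos: [0.5323, 0.1855, 0.0509]
tool_rot: [0.526, 0.473, -0.521, 0.477]
force: [6.3, -2.3, -10.9]
finger_gap: 0.522
```

```bash
python3 st.py
```

```text
t 15.3 tcp [0.5323 0.1855 0.0509] gap mm 44.40886072357221 F tool [10.9345  6.3631  1.7233] T tool [ 0.1687 -0.3203  1.1214]
lamp frame mm -3.1720056693331165 0.4743291028403611 yaw -0.09720723159897275 tilt [0.0096 0.0002]
```

Commanding 4 mm back moved it only 0.5 mm at +6 N, so the catch is holding. Relaxing, then releasing and retreating upward.

>>> {"op": "arm_command", "data": {
  "series": [
    [[0, 2, 0, 0], [0, 2, 0, 0], [0, 0, 0, 0]]
  ]
}}

```text
t: 15.6
tcp_pos: [0.5326, 0.1855, 0.051]
tool_rot: [0.524, 0.475, -0.523, 0.476]
force: [1.7, -0.9, -2.6]
finger_gap: 0.527
```

>>> {"op": "arm_command", "data": {
  "series": [
    [[0, 0, 0, 0], [0, 0, 0, 0], [0, 0, 0, 0], [0, 0, 0, 0], [0, 0, 0, 0], [0, 0, 0, 0]]
  ],
  "jaw": 100
}}

```text
t: 16.2
tcp_pos: [0.5316, 0.1854, 0.0503]
tool_rot: [-0.524, -0.475, 0.524, -0.475]
force: [-0.5, -0.3, 1.0]
finger_gap: 1.0
```

>>> {"op": "arm_command", "data": {
  "series": [
    [[-15, 0, 0, 0], [-30, 0, 0, 0], [-40, 0, 0, 0], [-40, -20, 0, 0], [-20, -40, 0, 0], [0, -45, 0, 0], [0, -25, 0, 0], [0, 0, 0, 0]]
  ]
}}

```text
t: 17.0
tcp_pos: [0.3972, 0.198, 0.1953]
tool_rot: [-0.522, -0.477, 0.525, -0.475]
force: [0.5, 0.3, 0.5]
finger_gap: 1.0
```

```bash
python3 st.py; python3 - <<'E'
from go import *
im=snapshot("side"); tp=snapshot("top")
cv2.imwrite("pics/c8.png",np.hstack([cv2.resize(im[220:350,200:350,::-1],(480,480),interpolation=cv2.INTER_CUBIC),cv2.resize(tp[150:310,200:300,::-1],(300,480),interpolation=cv2.INTER_CUBIC)]))
print("button",proj("side",dock(LA,.104,.025,.062)))
for x in(.042,.048,.052): print(x,[np.round(proj("top",dock(LA,x,y,.088)),1).tolist() for y in(.023,-.023)],[np.round(proj("top",dock(LA,x-.1,y,.088)),1).tolist() for y in(.023,-.023)])
E
```

```text
t 17.0 tcp [0.3972 0.198  0.1953] gap mm 85.03367526327115 F tool [-0.5109  0.5158 -0.3288] T tool [-0.0281  0.0322  0.0461]
lamp frame mm -138.86784041092284 -0.25321746814214835 yaw -0.09537298384648457 tilt [-0.0048 -0.0008]
button [237.5448 270.0124]
0.042 [[242.1, 221.2], [260.3, 223.2]] [[236.5, 260.7], [255.0, 262.7]]
0.048 [[242.4, 218.9], [260.6, 220.8]] [[236.8, 258.3], [255.3, 260.3]]
0.052 [[242.6, 217.3], [260.8, 219.3]] [[237.1, 256.7], [255.5, 258.7]]
```

View pics/c8.png

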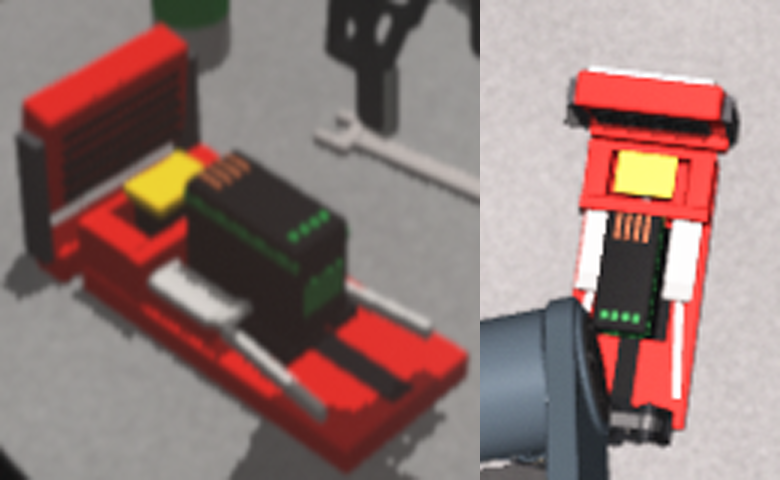

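Final view: the pack sits straight in the lamp, and it would have sprung back about 40 mm if unlatched. The top nose edge is at about (242–262, 220–222), consistent with the nose at about 46–48 mm. The yellow button is up, at its original image position. Handing in.

```bash
python3 -c "
from station import ticket,status
print(ticket.sign_off(), status.sense()['t'])"
```

```text
the job is handed in; nothing more can be done
the job is handed in; nothing more can be done
```

I moved the charged pack from the charger to the lamp, and the lamp's catch held it when I pulled back. I let go and handed the job in at about 17 s of the 51 s allowed; sign-off reports no verdict.

**What I did:** I pressed the charger button with about 4 N and the pack sprang out. I gripped it, drew it 45 mm farther back along the rail, lifted it across and set it on the lamp's open rail. I then slid it in until it stopped at 23 N.

**Checks that passed:**
- **Catch:** commanding 4 mm of pull moved the pack only 0.5 mm, with 6 N resisting. After release it stayed in place.
- **Final pictures:** the pack is straight in the rail with its nose at roughly 46–48 mm. The lamp button is at its starting image position, and the gripper is clear of everything.
- **Charger button:** it was up in the view after the pack was drawn back; I did not view it again later.

**Checks that disagreed or were weak:**
- **Charger position:** my first fit was about 4 mm off sideways. The finger pressed off-centre on the button, but it still released the pack. The lamp's fit and two-view measurement agreed to 1 mm in the plane, with the button height at 60 mm against 62 mm stated.
- **Pack width:** measured from the side camera it came out at 56 mm instead of 46 mm, because the corners were blurred. The gripper opening of about 45.6 mm gave the correct width.
- **Nose position:** read from the pictures, it is only good to about 3 mm, so whether it passes the 45.5 mm mark rests mainly on the catch holding.
- **Other things on the bench:** I saw no sign of contact with them, but did not measure them afterwards.

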